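# Hang the offset counter sign plate level on its peg

## Robot

A 6-joint arm with a two-finger parallel gripper is mounted at the origin on the work surface. World frame = base frame: x ahead of the robot, y to its left, z up, the work surface at z = 0. Lengths are in mm, angles in rad, forces in N, time in s.
With the tool pointing down it reaches from about 200 to 875 mm from the base axis. Payload 3.4 kg.
Tool frame: the origin (TCP) lies at the very end of the fingers, on their centre line; the grasp point (between the pads) lies 19 mm behind it; z points along the fingers, y is the direction in which the jaws open and shut (so a half turn about z gives the same grasp; the last joint's range is limited). The gripper opens to 94 mm and grips with 3 to 60 N. Pads are 16 mm wide; open, the fingers measure 119 mm over their backs; the gripper's body (75 mm by 177 mm) begins 78 mm behind the grasp point.
Start: joints at [-1.398, 0.276, 1.505, -0, 1.361, -0.121], TCP at [166.514, -550.399, 205.493] pointing down, gripper open.
Joint ranges: [-2.89, 2.89], [-0.75, 2.08], [0.22, 2.7], [-1.18, 4.32], [0.11, 2.71], [-2.7, 2.7]. Speed limits (rad/s): [2.57, 2.57, 3.14, 3.14, 3.14, 3.14].

## Interface

Orientations are given as a unit quaternion [w, x, y, z].
In Python, from rig import r, grab_frame gives the robot as it stands.
- The arm moves only by the tool move_arm, never from a script. Its argument "motion" is a list of rows, each a list of 7 numbers: the shift along the tool's x, y, z in m, then the turn, a rotation vector about the tool's x, y, z in degrees, then the opening, from 0 (shut) to 1 (fully open). A call has 1 to 12 rows; each row shifts and turns the pose as measured when the row begins, along the tool's axes as they then stand; what a row does not reach is not made up. A row lasts 1/12 s, in which the tool goes at most 41.7 mm and 7.16 degrees, less where a joint would pass 70% of its speed; a pose out of reach is approached as far as the arm can. A call with a gripper value outside its range is refused whole. The fingers move at their own pace and stop on an object; the grip force is fixed at half the most. Time passes only in rows, so rows that do not move let the fingers close. It gives the time, the measured TCP pose, the force and the opening at its end, in the units of the state.
- r.get_state(): the state, without advancing time (a new reading comes with each control period).
- grab_frame(name): name is "scene" or "side" or "wrist"; returns a dict with "pixels" (480x640x3 uint8, blue, green, red), "camera_matrix" (3x3 intrinsics, pixels), "position" and "rotation" of the camera in the world; the wrist camera has in their place "mount" (4x4, takes a point from camera to tool coordinates, whose origin is the TCP and whose axes are the flange's). Camera axes: x right, y up, looking along -z (the intrinsics and any distortion apply to the point x, -y, -z); pixel columns grow to the right and rows downward; lengths in mm; the calibration is good to about 2 mm. The wrist camera is an equidistant fisheye: a pixel r from the principal point sees the ray r / f radians off the axis. A picture is of the moment at which its call begins: read the wrist's pose just before it. There is no depth.
- r.sign_off(): hands the job in, once; it reports no verdict.
The state is a dict: "time": time; "joint_positions": joint angles; "qd": joint speeds; "effort": joint torques, N m; "tool_pos": TCP position; "ee_rot": TCP orientation; "force": force on the tool from outside, world axes, zero at the start; "ft_torque": the same for the moment, N m; "opening": finger opening in mm.
Only numpy, scipy, OpenCV 4.12 (cv2) and the standard library are available. Lean on these libraries where they do the work, as an engineer would, in place of code of your own. Each camera call takes 0.05 s, during which the arm holds its last target. There are 200 camera calls.

## Task

Take the metal sign plate that stands in the far slot of the black rack (the slot farther from the robot) and hang it on the steel peg of the hook stand by the one of its six holes that lets it hang level, pushed fully back against the round collar at the root of the peg. How high the peg is set is not known beforehand, so find it gently; never press hard on the stand or let the plate drop onto it. Leave the other plate in its slot and everything else where it is, and let go of the plate so that it hangs free.

Things in the scene. Friction and masses are not known exactly. Their poses are not given: they have to be found in the camera images.
- zplate_grip (a point): Loose plain metal plate, crooked Z-like outline, even 8 mm thick, 224 mm tall, about 0.24 kg, on edge in a rack slot. Point: centre of its grip tab. Standing, z is up, x the plate's normal, y along the bar. Outline (mm from here): tab y -22..22, z -22..22; bar y -75..75, z -62..-22; neck y 18..62, z -152..-62; foot y 10..132, z -202..-152.
- zplate_bar (a point): Middle of the bar of the Z-like plate, 42 mm under its grip point, same axes. Six round through holes of 14 mm diameter lie in the bar in one row through this point, at y = -60, -36, -12, 12, 36, 60 mm.
- tplate_grip (a point): Loose plain metal plate, one straight leg, even 8 mm thick, 224 mm tall, about 0.24 kg, on edge in a rack slot. Point: centre of its grip tab. Standing, z is up, x the plate's normal, y along the bar. Outline (mm from here): tab y -22..22, z -22..22; bar y -75..75, z -62..-22; leg y -53..7, z -202..-62.
- tplate_bar (a point): Middle of the bar of the straight-legged plate, 42 mm under its grip point, same axes. Six round through holes of 14 mm diameter lie in the bar in one row through this point, at y = -60, -36, -12, 12, 36, 60 mm.
- rack: Fixed black two-slot rack, base 150 (x) x 215 (y) mm; origin at desk height midway between the slots, x axis away from the robot. Slots run along its y at x = -42.5 mm (near) and +42.5 mm (far), 10 mm wide, floor 10 mm and walls 55 mm above the desk. Either plate may stand in either slot.
- stand: Fixed steel hook stand; origin on the post axis at desk height, z up. Base 8 mm high, x -35..85, y -55..55 mm. The post is 20 mm thick (26 at its clamp) and telescopic: a friction lock (holds over 60 N) leaves the peg's axis 205 to 255 mm above the desk, not measured. Post ends 10 mm above the peg's axis. Too hard: robot over 25 N, plate over 40 N (a drop of a few mm).
- stand_home (a point): Point at desk height, 20 mm along +x from the stand's origin, same axes, straight below where the mid-plane of a plate fully home lies. Above it the level peg, 7 mm diameter, points along +x in the plane y = 0: from its collar (26 mm diameter, face 4 mm back at x = -4 mm from here) to its free end at x = +46 mm.
- mug: White mug, bystander, 80 mm diameter, 92 mm tall, origin at its foot.
- coin_tube: Clear coin tube standing upright, bystander, 27 mm diameter, 78 mm tall, origin at its foot.
- stamp: Wooden hand stamp standing upright, bystander, 42 mm diameter, 67 mm tall, origin at its foot.
- stapler: Stapler, bystander, 130 x 34 x 44 mm, origin at its underside.
- mouse: Black computer mouse, bystander, 105 x 60 x 33 mm, origin at its underside.
- tape: Grey tape dispenser, bystander, 130 x 55 x 78 mm, origin at its underside.
Things that resemble listed ones, but are neither listed nor needed, are in the scene too. Of the things like the stand, leave any that is red or white; of the rest the larger one is meant.

How it is judged:
By the outcome, as a careful person would: the job done as asked, in the order asked, and still so for the second after the job is handed in, with the robot touching nothing.
It also fails if it takes over 67 s, if anything falls off the work surface, if the arm or the gripper's body presses on something with over 40 N, if the wrist force passes 120 N, or if a joint passes its speed limit or range.

## Working session

There is one attempt and no reset: what is moved stays moved. The work goes in short steps, Python scripts to look and compute and a tool call to move; the robot and the scene stay as the last step left them, time stands still between calls to the robot, and variables do not carry over. Pictures are saved under pics/ and viewed, about 8 in all and at most 12, crops included, and the job is handed in when it is done.

Besides the shell and the picture viewer there is one more tool, called by a JSON object that holds its "api" and its "payload", one argument or row to a line. move_arm: Moves the arm, as the interface text tells. Its arguments: {"type":"object","properties":{"motion":{"type":"array","items":{"type":"array","items":{"type":"number"}}}},"required":["motion"]}

```bash
mkdir -p pics; ls; cat > h.py <<'E'
import numpy as np, cv2, pickle
from rig import r, grab_frame
def snap(name,fn):
    s=r.get_state(); f=grab_frame(name); f['state']=s
    pickle.dump(f,open(f'pics/{fn}.pkl','wb')); cv2.imwrite(f'pics/{fn}.png',f['pixels']); return f
def load(fn): return pickle.load(open(f'pics/{fn}.pkl','rb'))
E
python3 - <<'E'
from h import *
a=snap('scene','s0');b=snap('side','d0');w=snap('wrist','w0')
for f in(a,b): print(f['camera_matrix'],f['position'],f['rotation'],[k for k in f])
print(w['camera_matrix'],w['mount'],w['state'])
E
```

```text
pics
[[482.18573536   0.         322.71817873]
 [  0.         482.18573536 238.59219904]
 [  0.           0.           1.        ]] [ 958.65054778  240.57287935 1037.03263933] [0.44624641 0.13145268 0.24679593 0.85010358] ['pixels', 'camera_matrix', 'position', 'rotation', 'state']
[[488.38737383   0.         313.94460901]
 [  0.         488.38737383 241.87229531]
 [  0.           0.           1.        ]] [ 434.70008909 -851.55945387 1034.62871964] [ 0.93662836  0.35017379 -0.00998824 -0.00242417] ['pixels', 'camera_matrix', 'position', 'rotation', 'state']
[[371.64829954   0.         319.0125341 ]
 [  0.         371.64829954 237.01667061]
 [  0.           0.           1.        ]] [[-7.36468350e-04  9.64413150e-01  2.64398814e-01  7.74215292e+01]
 [ 9.99999715e-01  6.65571453e-04  3.57725803e-04  1.02121246e-01]
 [ 1.69019166e-04  2.64399002e-01 -9.64413365e-01 -1.78865988e+02]
 [ 0.00000000e+00  0.00000000e+00  0.00000000e+00  1.00000000e+00]] {'time': 0.1, 'joint_positions': array([-1.39801262e+00,  2.76513406e-01,  1.50597623e+00, -2.64705194e-05,
        1.36070973e+00, -1.21003548e-01]), 'qd': array([ 0.00028291, -0.00352848, -0.00235794, -0.0016863 ,  0.00056844,
       -0.00164057]), 'effort': array([ 7.68466743e-04, -4.05457485e+01, -2.37779474e+01,  7.01241964e-02,
        2.98701972e-02, -4.85221472e-05]), 'tool_pos': array([ 166.4042066 , -549.87001256,  204.71378808]), 'ee_rot': array([-8.02752205e-04,  9.89229792e-01,  1.46368621e-01, -3.37343363e-05]), 'force': array([1.00714931, 0.11196249, 0.65657898]), 'ft_torque': array([0.02680128, 0.05959054, 0.03480943]), 'opening': 93.85852280761797}
```

View pics/s0.png

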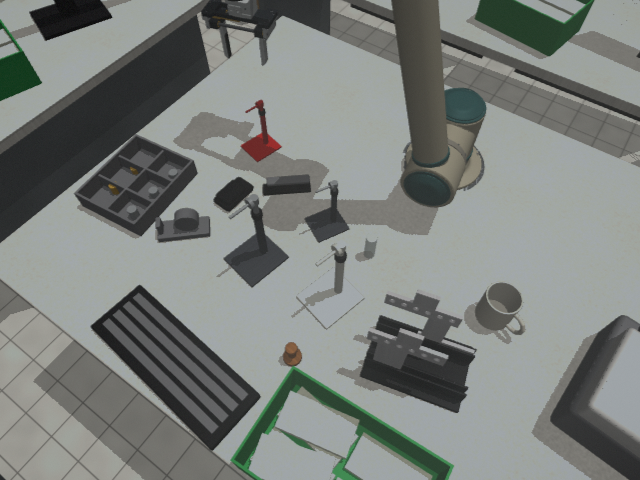

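View pics/d0.png

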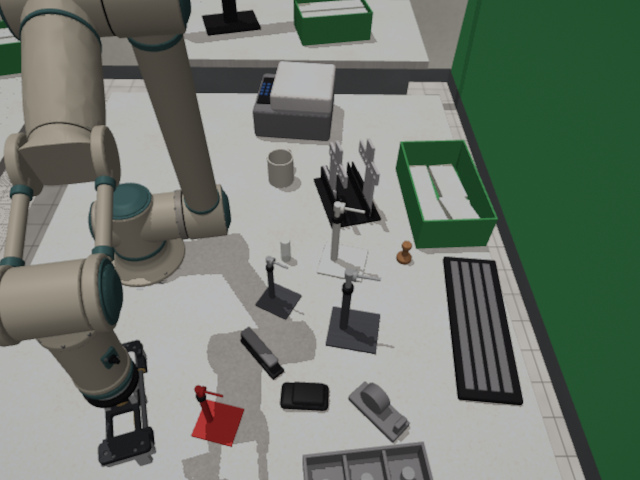

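The scene view shows red stand (262,145), small black stand (326,223), large black stand (256,258) and white stand (332,295). The rack is at (418,370) with two plates. The large black stand is the one meant. The far-slot plate is the lower one in this view, around (410,345), and I'll check both in close crops.

```bash
python3 - <<'E'
from h import *
a=load('s0')['pixels'];b=load('d0')['pixels']
def c(im,x,y,w,h,W,H): return cv2.resize(im[y:y+h,x:x+w],(W,H),interpolation=cv2.INTER_CUBIC)
t=np.hstack([c(a,350,280,135,135,400,400),c(b,305,130,90,90,400,400)])
cv2.imwrite('pics/c1.png',t)
t=np.hstack([c(a,210,185,100,100,400,400),c(b,310,260,100,100,400,400)])
cv2.imwrite('pics/c2.png',t)
E
```

```text
(no output)
```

View pics/c1.png

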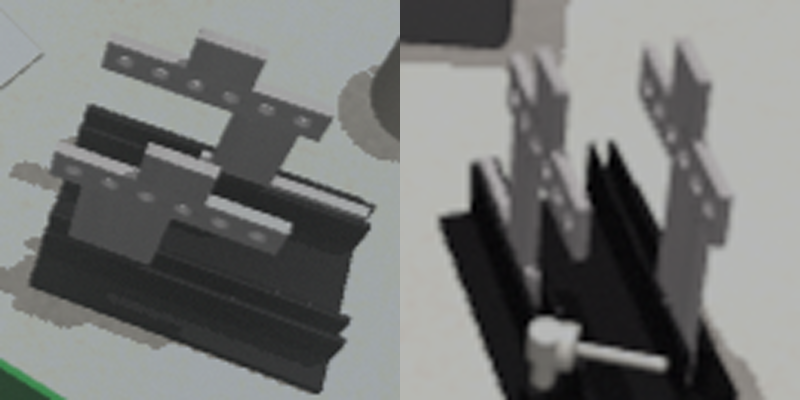

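View pics/c2.png

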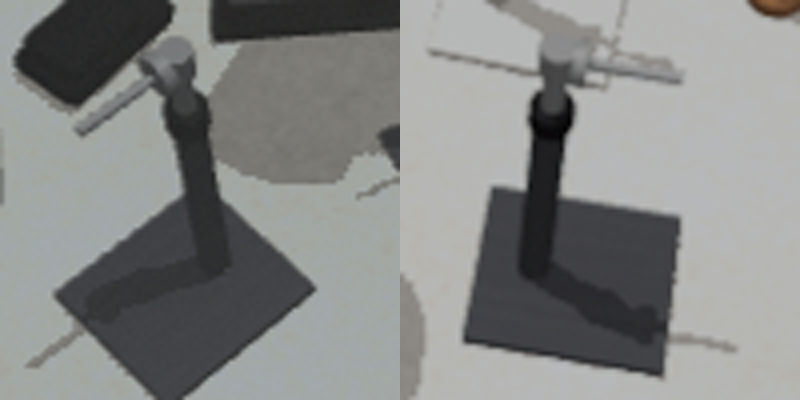

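The far-slot plate (c1: bar holes from (72,170) to (258,237)) has one straight leg on the image-left side, world -y, so it is the T plate. By area, its centroid is at y≈-12.5, so the level hole is y=-12. That is the third from the left in the scene view, at c1 (147,197). The near plate is the Z plate. c2 shows the large black stand, with its grey peg pointing down-left in the scene view and right in the side view. Next I triangulate.

```bash
cat >> h.py <<'E'
from scipy.spatial.transform import Rotation as R
def q(w): return R.from_quat([w[1],w[2],w[3],w[0]])
def ray(f,uv):
    uv=np.atleast_2d(np.array(uv,float)); K=f['camera_matrix']
    x=(uv[:,0]-K[0,2])/K[0,0]; y=(uv[:,1]-K[1,2])/K[1,1]
    if 'mount' in f:
        rr=np.hypot(x,y); k=np.sin(rr)/np.maximum(rr,1e-9); d=np.c_[x*k,-y*k,-np.cos(rr)]
        Rt=q(f['state']['ee_rot']); M=f['mount']
        return f['state']['tool_pos']+Rt.apply(M[:3,3]), Rt.apply(d@M[:3,:3].T)
    d=np.c_[x,-y,-np.ones(len(x))]; d/=np.linalg.norm(d,axis=1)[:,None]
    return np.array(f['position']), q(f['rotation']).apply(d)
def tri(f,a,g,b):
    p,d=ray(f,a); o,e=ray(g,b); out=[]
    for u,v in zip(d,e):
        A=np.c_[u,-v]; s=np.linalg.lstsq(A,o-p,rcond=None)[0]
        P,Q=p+s[0]*u,o+s[1]*v; out.append(np.r_[(P+Q)/2,np.linalg.norm(P-Q)])
    return np.array(out)
def onz(f,uv,z):
    p,d=ray(f,uv); return p+d*((z-p[2])/d[:,2])[:,None]
def proj_wrist(f,P):
    Rt=q(f['state']['ee_rot']);M=f['mount'];K=f['camera_matrix']
    c=(Rt.inv().apply(np.atleast_2d(P)-f['state']['tool_pos'])-M[:3,3])@M[:3,:3]
    x,y,z=c[:,0],-c[:,1],-c[:,2]; h=np.hypot(x,y); t=np.arctan2(h,z)/np.maximum(h,1e-9)
    return np.c_[K[0,0]*x*t+K[0,2],K[1,1]*y*t+K[1,2]]
E
python3 - <<'E'
from h import *
np.set_printoptions(precision=1,suppress=True)
a=load('s0');b=load('d0')
S=lambda L:np.array(L)*135/400+[350,280]-.33; D=lambda L:(np.array(L)-[400,0])*90/400+[305,130]-.39
h=tri(a,S([(72,170),(110,183),(147,197),(182,210),(220,223),(258,237)]),b,D([(708,210),(697,185),(685,158),(672,135),(660,112),(648,90)]))
print(h); print(np.linalg.norm(h[0,:3]-h[5,:3]))
S=lambda L:np.array(L)/4+[210,185]-.37; D=lambda L:(np.array(L)-[400,0])/4+[310,260]-.37
print(tri(a,S([(80,130),(152,82)]),b,D([(680,77),(578,65)])))
for nm,p in(('scene',onz(a,S([(55,293),(165,403),(315,290)]),8)),('side',onz(b,D([(490,187),(680,215),(663,375),(465,342)]),8))):
    print(nm,p); print(np.linalg.norm(np.diff(p,axis=0),axis=1))
E
```

```text
[[623.9 134.7 164.    5.6]
 [618.5 158.7 163.6   3.4]
 [613.3 182.9 164.3   3.7]
 [607.5 205.4 163.5   4.5]
 [601.5 229.  162.9   3.6]
 [595.6 252.8 161.5   3.2]]
121.56219007479807
[[ 593.1 -242.3  216.2    0.4]
 [ 543.1 -232.8  212.     5.8]]
scene [[ 603.1 -297.6    8. ]
 [ 623.4 -193.9    8. ]
 [ 510.3 -167.1    8. ]]
[105.6 116.3]
side [[ 505.5 -172.7    8. ]
 [ 622.6 -193.4    8. ]
 [ 601.7 -302.9    8. ]
 [ 486.9 -281.2    8. ]]
[118.9 111.5 116.9]
```

Stand: the base measures about 118x111 mm (120x110 expected), yaw about -10.2°, origin about (529,-233), peg at z≈214. The T plate has a bar length of 121.6 mm (120 expected), yaw about 13.5° and centre about (606,194). All of this is consistent. I'll rise and turn, then go above the plate and look with the wrist camera.

{"api": "move_arm", "payload": {
  "motion": [
    [0, 0, -0.014, 0, 0, -7.1, 1],
    [0, 0, -0.014, 0, 0, -7.1, 1],
    [0, 0, -0.014, 0, 0, -7.1, 1],
    [0, 0, -0.014, 0, 0, -7.1, 1],
    [0, 0, -0.014, 0, 0, -7.1, 1],
    [0, 0, -0.014, 0, 0, -7.1, 1],
    [0, 0, -0.014, 0, 0, -7.1, 1],
    [0, 0, -0.014, 0, 0, -7.1, 1],
    [0, 0, -0.014, 0, 0, -7.1, 1],
    [0, 0, -0.014, 0, 0, -7.1, 1],
    [0, 0, -0.014, 0, 0, -7.1, 1],
    [0, 0, -0.014, 0, 0, -7.1, 1]
  ]
}}

```text
time: 1.15
tool_pos: [165.8, -546.2, 371.3]
ee_rot: [-0.008, 0.622, 0.783, 0.007]
force: [0.7, 0.6, 0.2]
opening: 94.2
```

```bash
cat > st.py <<'E'
from h import *
import sys
np.set_printoptions(precision=2,suppress=True)
# usage: st.py [x y z yaw]: shift and turn to target (tool x heading yaw deg, tool down)
s=r.get_state(); Rt=q(s['ee_rot']); M=Rt.as_matrix()
print('t',s['time'],'p',s['tool_pos'],'yaw',np.degrees(np.arctan2(M[1,0],M[0,0])),'tiltz',M[:,2],'F',s['force'],'open',s['opening'])
if len(sys.argv)>4:
    x,y,z,a=map(float,sys.argv[1:5]); t=np.radians(a)
    T=np.array([[np.cos(t),np.sin(t),0],[np.sin(t),-np.cos(t),0],[0,0,-1]])
    print('shift tool mm',Rt.inv().apply(np.array([x,y,z])-s['tool_pos']),'rotvec deg',np.degrees((Rt.inv()*R.from_matrix(T)).as_rotvec()))
E
python3 st.py 540 170 350 103.5
```

```text
t 1.15 p [ 165.8  -546.24  371.29] yaw 103.05372210567303 tiltz [-0.    0.02 -1.  ] F [0.72 0.62 0.2 ] open 94.20250199417782
shift tool mm [612.63 526.26  34.85] rotvec deg [ 0.08 -1.2  -0.45]
```

{"api": "move_arm", "payload": {
  "motion": [
    [0.028, 0.029, 0, 0, 0, 0, 1],
    [0.028, 0.029, 0, 0, 0, 0, 1],
    [0.028, 0.029, 0, 0, 0, 0, 1],
    [0.028, 0.029, 0, 0, 0, 0, 1],
    [0.028, 0.029, 0, 0, 0, 0, 1],
    [0.028, 0.029, 0, 0, 0, 0, 1],
    [0.028, 0.029, 0, 0, 0, 0, 1],
    [0.028, 0.029, 0, 0, 0, 0, 1],
    [0.028, 0.029, 0, 0, 0, 0, 1],
    [0.028, 0.029, 0, 0, 0, 0, 1],
    [0.028, 0.029, 0, 0, 0, 0, 1],
    [0.028, 0.029, 0, 0, 0, 0, 1]
  ]
}}

```text
time: 2.15
tool_pos: [431.8, -134.1, 374.9]
ee_rot: [-0.007, 0.627, 0.779, 0.005]
force: [0.6, -0.4, -0.7]
opening: 94.1
```

{"api": "move_arm", "payload": {
  "motion": [
    [0.028, 0.029, 0, 0, 0, 0, 1],
    [0.028, 0.029, 0, 0, 0, 0, 1],
    [0.028, 0.029, 0, 0, 0, 0, 1],
    [0.028, 0.029, 0, 0, 0, 0, 1],
    [0.028, 0.029, 0, 0, 0, 0, 1],
    [0.028, 0.029, 0, 0, 0, 0, 1],
    [0.028, 0.029, 0, 0, 0, 0, 1],
    [0.028, 0.029, 0, 0, 0, 0, 1],
    [0, 0, 0, 0, 0, 0, 1],
    [0, 0, 0, 0, 0, 0, 1]
  ]
}}

```text
time: 2.98
tool_pos: [614.7, 154.5, 373.3]
ee_rot: [-0.01, 0.622, 0.783, 0.004]
force: [0.1, -0.2, -0.5]
opening: 93.9
```

```bash
python3 st.py 600 140 370 103.5; python3 -c "
from h import *
snap('wrist','w1')"
```

```text
t 2.9833 p [614.72 154.54 373.29] yaw 103.03038507314413 tiltz [-0.01  0.02 -1.  ] F [ 0.08 -0.22 -0.47] open 93.86112947582936
shift tool mm [-10.92 -17.6    3.16] rotvec deg [-0.3  -1.17 -0.47]
```

View pics/w1.png

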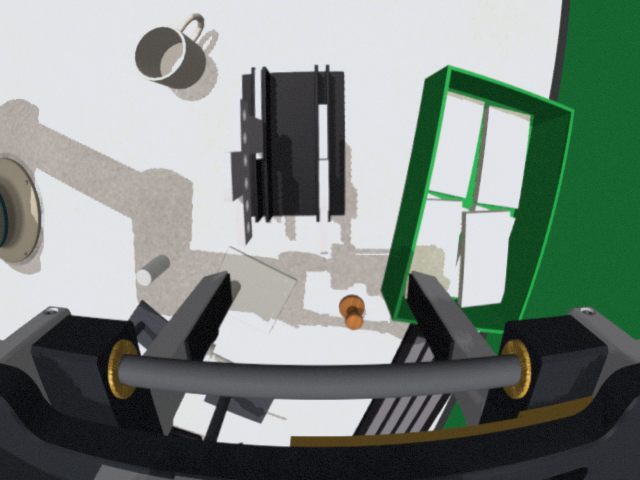

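The rack is at (295,145) in the view. The far plate is seen edge-on at u≈323, with a bright top edge from v≈105 to 255. I'll crop it.

```bash
python3 - <<'E'
from h import *
a=load('w1')['pixels'][60:270,225:365]
a=np.clip((a.astype(float)-120)*1.9,0,255).astype(np.uint8)
cv2.imwrite('pics/c3.png',cv2.resize(a[20:,70:],(350,600*1),interpolation=cv2.INTER_CUBIC)) # x5, y3.158
E
```

```text
(no output)
```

View pics/c3.png

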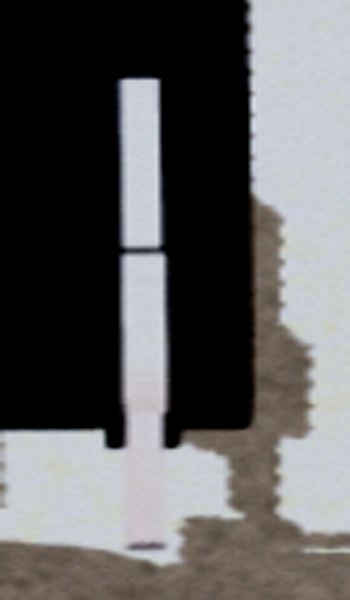

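```bash
python3 - <<'E'
from h import *
np.set_printoptions(precision=1,suppress=True)
f=load('w1'); c=lambda L:np.array(L)/[5,600/190]+[295,80]-.4
t=onz(f,c([(143,253),(147,410)]),234);b=onz(f,c([(140,78),(146,545)]),190)
print(t,b)
for p in(t,b): d=p[0]-p[1]; print(np.linalg.norm(d),np.degrees(np.arctan2(d[1],d[0])),p.mean(0))
# free height from known length
for L,z0,uv in((44,234,[(143,253),(147,410)]),(150,190,[(140,78),(146,545)])):
    cz=ray(f,[(0,0)])[0][2]; p=onz(f,c(uv),z0); print('height from length',cz-(cz-z0)*L/np.linalg.norm(p[0]-p[1]))
E
```

```text
[[604.3 214.4 234. ]
 [614.8 172.4 234. ]] [[592.1 265.7 190. ]
 [626.7 122.  190. ]]
43.313942832763814 104.01548042607602 [609.5 193.4 234. ]
147.85016008503587 103.5470854910368 [609.4 193.8 190. ]
height from length 228.93651958066442
height from length 184.71183871973687
```

Both planes give the same centre, about (609.4,193.6) with yaw 103.5–104. Tab and bar lengths agree within 2%. I'll align above it, go down to z≈250 and recheck from close up.

```bash
python3 st.py 609.4 193.6 250 103.6
```

```text
t 3.0333 p [614.64 154.57 372.69] yaw 103.01239928330286 tiltz [-0.01  0.02 -1.  ] F [-0.95 -0.29 -1.53] open 93.89750078358983
shift tool mm [ 36.54   4.38 123.49] rotvec deg [-0.32 -1.24 -0.58]
```

{"api": "move_arm", "payload": {
  "motion": [
    [0.018, 0.002, 0, -0.3, -1.2, -0.6, 1],
    [0.018, 0.002, 0, 0, 0, 0, 1],
    [0, 0, 0.03, 0, 0, 0, 1],
    [0, 0, 0.03, 0, 0, 0, 1],
    [0, 0, 0.03, 0, 0, 0, 1],
    [0, 0, 0.03, 0, 0, 0, 1],
    [0, 0, 0, 0, 0, 0, 1],
    [0, 0, 0, 0, 0, 0, 1]
  ]
}}

```text
time: 3.7
tool_pos: [606.6, 180.9, 253.1]
ee_rot: [0.003, 0.623, 0.783, 0.0]
force: [-0.0, 0.3, 0.5]
opening: 94.1
```

```bash
python3 st.py 609.4 193.6 196 103.6; python3 - <<'E'
from h import *
np.set_printoptions(precision=1,suppress=True)
f=snap('wrist','w2'); a=f['pixels']
P=proj_wrist(f,[(604.3,214.4,234),(614.8,172.4,234),(609.5,193.4,234)]);print(P)
g=cv2.cvtColor(a,cv2.COLOR_BGR2GRAY)
u0,v0=P[2].astype(int)
for v in range(int(min(P[:,1]))-10,int(max(P[:,1]))+12,6): print(v,''.join('#' if x>150 else '.' for x in g[v,u0-30:u0+30]),u0-30)
E
```

```text
t 3.7 p [606.57 180.87 253.09] yaw 102.98717845917072 tiltz [ 0. -0. -1.] F [-0.03  0.26  0.5 ] open 94.09473531696969
shift tool mm [11.98  5.41 57.07] rotvec deg [ 0.21  0.22 -0.61]
[[327.6 218.1]
 [328.5 291.2]
 [328.  255.8]]
208 .....................................................####### 298
214 .....................................................####### 298
220 .....................###############.................####### 298
226 .....................###############.................####### 298
232 .....................###############.................####### 298
238 .....................################................####### 298
244 ......................##############.................####### 298
250 ......................##############................######## 298
256 ################.....####################################### 298
262 ################.....####################################### 298
268 ############################################################ 298
274 ############################################################ 298
280 ############################################################ 298
286 ############################################################ 298
292 ############################################################ 298
298 ############################################################ 298
```

{"api": "move_arm", "payload": {
  "motion": [
    [0.012, 0.005, 0, 0.2, 0.2, -0.8, 1],
    [0, 0, 0, 0, 0, 0, 1],
    [0, 0, 0.014, 0, 0, 0, 1],
    [0, 0, 0.014, 0, 0, 0, 1],
    [0, 0, 0.014, 0, 0, 0, 1],
    [0, 0, 0.014, 0, 0, 0, 1],
    [0, 0, 0.002, 0, 0, 0, 1],
    [0, 0, 0, 0, 0, 0, 1]
  ]
}}

```text
time: 4.42
tool_pos: [619.7, 197.1, 210.6]
ee_rot: [0.01, 0.616, 0.787, 0.011]
force: [-0.1, 0.3, 0.1]
opening: 93.8
```

```bash
python3 st.py 608.6 193.6 195 103.7
```

```text
t 4.4167 p [619.68 197.06 210.61] yaw 103.86949351929705 tiltz [ 0.03  0.01 -1.  ] F [-0.12  0.28  0.13] open 93.78764595750377
shift tool mm [ -0.69 -12.04  15.25] rotvec deg [1.7  0.05 0.17]
```

{"api": "move_arm", "payload": {
  "motion": [
    [0, -0.012, 0, 1.7, 0, 0.1, 1],
    [0, 0, 0, 0, 0, 0, 1],
    [0, 0, 0, 0, 0, 0, 1]
  ]
}}

```text
time: 4.67
tool_pos: [610.7, 195.2, 214.8]
ee_rot: [0.003, 0.617, 0.787, 0.002]
force: [0.2, -0.0, 0.2]
opening: 94.3
```

```bash
python3 st.py 608.6 193.6 195 103.7
```

```text
t 4.6667 p [610.67 195.19 214.85] yaw 103.8110725505752 tiltz [ 0.01  0.   -1.  ] F [ 0.17 -0.04  0.21] open 94.29451873223638
shift tool mm [-1.03 -2.53 19.83] rotvec deg [0.4  0.07 0.11]
```

{"api": "move_arm", "payload": {
  "motion": [
    [-0.001, -0.0025, 0.007, 0.4, 0, 0, 1],
    [0, 0, 0.007, 0, 0, 0, 1],
    [0, 0, 0.006, 0, 0, 0, 1],
    [0, 0, 0, 0, 0, 0, 1]
  ]
}}

```text
time: 5.0
tool_pos: [610.8, 194.1, 196.0]
ee_rot: [0.003, 0.617, 0.787, 0.002]
force: [-0.9, -0.0, -0.3]
opening: 94.1
```

```bash
python3 st.py 608.6 193.6 195 103.7
```

```text
t 5.0 p [610.8  194.11 196.01] yaw 103.82657948392774 tiltz [ 0.01  0.   -1.  ] F [-0.9  -0.02 -0.35] open 94.07211377208193
shift tool mm [ 0.03 -2.27  1.  ] rotvec deg [0.39 0.08 0.13]
```

Now shift y by -2.3 mm and close.

{"api": "move_arm", "payload": {
  "motion": [
    [0, -0.003, 0, 0.5, 0, 0, 1],
    [0, 0, 0, 0, 0, 0, 0.6],
    [0, 0, 0, 0, 0, 0, 0.3],
    [0, 0, 0, 0, 0, 0, 0],
    [0, 0, 0, 0, 0, 0, 0],
    [0, 0, 0, 0, 0, 0, 0],
    [0, 0, 0, 0, 0, 0, 0],
    [0, 0, 0, 0, 0, 0, 0],
    [0, 0, 0, 0, 0, 0, 0]
  ]
}}

```text
time: 5.75
tool_pos: [607.6, 193.2, 195.4]
ee_rot: [-0.001, 0.617, 0.787, -0.002]
force: [-0.1, -0.1, -0.0]
opening: 44.3
```

```bash
python3 st.py 608.6 193.6 195 103.7
```

```text
t 5.75 p [607.63 193.23 195.37] yaw 103.81718790180574 tiltz [-0. -0. -1.] F [-0.12 -0.09 -0.02] open 44.262280074417866
shift tool mm [0.12 1.03 0.37] rotvec deg [-0.2   0.08  0.12]
```

{"api": "move_arm", "payload": {
  "motion": [
    [0, 0.001, 0, 0, 0, 0, 0],
    [0, 0, 0, 0, 0, 0, 0],
    [0, 0, 0, 0, 0, 0, 0],
    [0, 0, 0, 0, 0, 0, 0],
    [0, 0, 0, 0, 0, 0, 0],
    [0, 0, 0, 0, 0, 0, 0],
    [0, 0, 0, 0, 0, 0, 0],
    [0, 0, 0, 0, 0, 0, 0],
    [0, 0, 0, 0, 0, 0, 0]
  ]
}}

```text
time: 6.5
tool_pos: [608.9, 193.6, 195.6]
ee_rot: [-0.0, 0.617, 0.787, -0.002]
force: [0.6, 0.2, 0.4]
opening: 7.7
```

```bash
python3 st.py 608.6 193.6 195 103.7
```

```text
t 6.5 p [608.91 193.56 195.56] yaw 103.81995509797582 tiltz [-0. -0. -1.] F [0.59 0.16 0.42] open 7.695264822143285
shift tool mm [ 0.11 -0.29  0.56] rotvec deg [-0.16  0.08  0.12]
```

The grip holds at 7.7 mm with no side force. I'll lift slowly at first.

{"api": "move_arm", "payload": {
  "motion": [
    [0, 0, -0.006, 0, 0, 0, 0],
    [0, 0, -0.01, 0, 0, 0, 0],
    [0, 0, -0.012, 0, 0, 0, 0],
    [0, 0, -0.012, 0, 0, 0, 0],
    [0, 0, -0.015, 0, 0, 0, 0],
    [0, 0, -0.015, 0, 0, 0, 0],
    [0, 0, 0, 0, 0, 0, 0]
  ]
}}

```text
time: 7.08
tool_pos: [609.6, 194.0, 269.2]
ee_rot: [-0.001, 0.617, 0.787, -0.002]
force: [0.8, 0.5, -2.4]
opening: 8.1
```

```bash
python3 st.py 690 0 460 103.6
```

```text
t 7.0833 p [609.6  193.98 269.18] yaw 103.81298723696271 tiltz [-0. -0. -1.] F [ 0.8   0.54 -2.43] open 8.063876644350769
shift tool mm [-207.71   31.08 -190.78] rotvec deg [-0.21  0.04  0.21]
```

{"api": "move_arm", "payload": {
  "motion": [
    [0, 0, -0.02, 0, 0, 0, 0],
    [0, 0, -0.03, 0, 0, 0, 0],
    [0, 0, -0.035, 0, 0, 0, 0],
    [0, 0, -0.035, 0, 0, 0, 0],
    [0, 0.01, -0.035, 0, 0, 0, 0],
    [0, 0.02, -0.03, 0, 0, 0, 0],
    [0, 0.02, -0.01, 0, 0, 0, 0],
    [0, 0.02, 0, 0, 0, 3, 0],
    [0, 0.01, 0, 0, 0, 3, 0],
    [0, 0, 0, 0, 0, 3, 0],
    [0, 0, 0, 0, 0, 3, 0],
    [0, 0, 0, 0, 0, 0, 0]
  ]
}}

```text
time: 8.08
tool_pos: [686.6, 212.9, 466.7]
ee_rot: [-0.004, 0.699, 0.715, -0.007]
force: [0.3, 0.0, -2.5]
opening: 7.9
```

```bash
python3 st.py 710 -255 460 79.8
```

```text
t 8.0833 p [686.63 212.88 466.73] yaw 91.26749798821385 tiltz [-0.02 -0.   -1.  ] F [ 0.34  0.02 -2.51] open 7.892102637080677
shift tool mm [-468.26   13.15    8.19] rotvec deg [-0.9   0.3  11.47]
```

{"api": "move_arm", "payload": {
  "motion": [
    [-0.02, 0, 0, -0.9, 0.3, 2.9, 0],
    [-0.035, 0, 0, 0, 0, 2.9, 0],
    [-0.038, 0, 0, 0, 0, 2.9, 0],
    [-0.038, 0, 0, 0, 0, 2.9, 0],
    [-0.038, 0, 0, 0, 0, 0, 0],
    [-0.038, 0, 0, 0, 0, 0, 0],
    [-0.038, 0, 0, 0, 0, 0, 0],
    [-0.038, 0, 0, 0, 0, 0, 0],
    [-0.038, 0, 0, 0, 0, 0, 0],
    [-0.038, 0, 0, 0, 0, 0, 0],
    [-0.03, 0, 0, 0, 0, 0, 0],
    [0, 0, 0, 0, 0, 0, 0]
  ]
}}

```text
time: 9.08
tool_pos: [628.1, -183.7, 455.7]
ee_rot: [-0.007, 0.762, 0.647, -0.006]
force: [-0.3, 0.1, -2.7]
opening: 7.7
```

```bash
python3 st.py 650 -242 460 79.8
```

```text
t 9.0833 p [ 628.06 -183.7   455.71] yaw 80.63156187392138 tiltz [-0.02  0.   -1.  ] F [-0.29  0.13 -2.74] open 7.694156079002921
shift tool mm [-53.95  31.05  -4.87] rotvec deg [-1.09  0.03  0.83]
```

{"api": "move_arm", "payload": {
  "motion": [
    [-0.025, 0.015, 0, -1.1, 0, 0.4, 0],
    [-0.027, 0.015, 0, 0, 0, 0.4, 0],
    [0, 0, 0.02, 0, 0, 0, 0],
    [0, 0, 0.03, 0, 0, 0, 0],
    [0, 0, 0.03, 0, 0, 0, 0],
    [0, 0, 0.03, 0, 0, 0, 0],
    [0, 0, 0.03, 0, 0, 0, 0],
    [0, 0, 0.02, 0, 0, 0, 0],
    [0, 0, 0, 0, 0, 0, 0],
    [0, 0, 0, 0, 0, 0, 0]
  ]
}}

```text
time: 9.92
tool_pos: [647.4, -240.3, 287.9]
ee_rot: [-0.002, 0.764, 0.645, 0.001]
force: [-0.0, 0.1, -2.3]
opening: 7.9
```

```bash
python3 st.py 645 -242 260 79.8
```

```text
t 9.9167 p [ 647.45 -240.34  287.88] yaw 80.34437651626325 tiltz [-0.  0. -1.] F [-0.    0.09 -2.29] open 7.887685312921507
shift tool mm [-2.16 -2.11 27.88] rotvec deg [-0.06 -0.23  0.54]
```

{"api": "move_arm", "payload": {
  "motion": [
    [-0.002, -0.002, 0.015, 0, -0.2, 0.5, 0],
    [0, 0, 0.013, 0, 0, 0, 0],
    [0, 0, 0, 0, 0, 0, 0],
    [0, 0, 0, 0, 0, 0, 0]
  ]
}}

```text
time: 10.25
tool_pos: [647.6, -241.2, 265.5]
ee_rot: [0.003, 0.766, 0.643, 0.002]
force: [0.2, 0.6, -1.7]
opening: 7.6
```

```bash
python3 st.py 645 -242 260 79.8; python3 - <<'E'
from h import *
a=snap('scene','s1')['pixels'];b=snap('side','d1')['pixels']
def c(im,x,y,w,h,W,H): return cv2.resize(im[y:y+h,x:x+w],(W,H),interpolation=cv2.INTER_CUBIC)
t=np.hstack([c(a,190,170,100,150,400,600),c(b,310,215,100,150,400,600)])
cv2.imwrite('pics/c4.png',t)
E
```

```text
t 10.25 p [ 647.58 -241.16  265.52] yaw 80.03767360033554 tiltz [ 0.01 -0.   -1.  ] F [ 0.18  0.56 -1.74] open 7.6028484855859215
shift tool mm [-1.26 -2.44  5.51] rotvec deg [0.39 0.05 0.24]
```

View pics/c4.png

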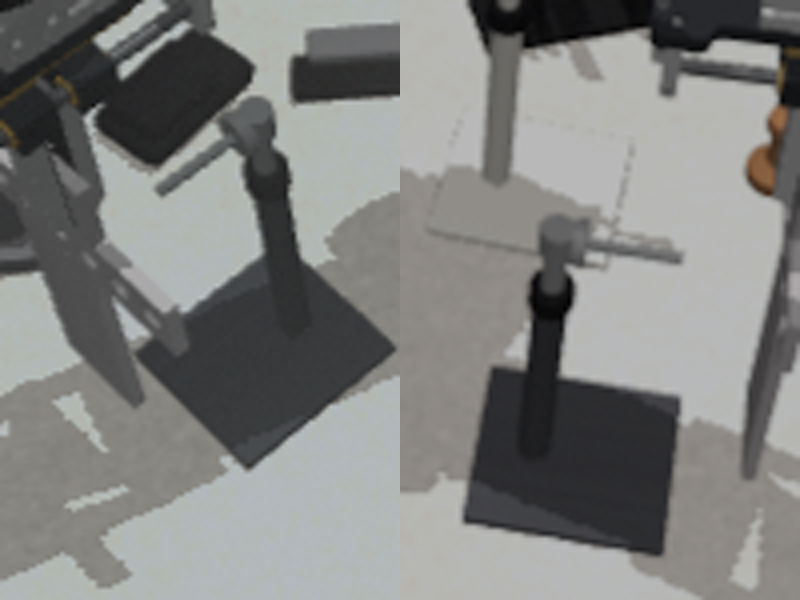

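The peg tip is at (160,188) in the left (scene) crop and (681,257) in the right (side) crop. The holes are faint, so I'll overlay the predicted hole and peg positions to check camera bias against the arm.

```bash
cat >> h.py <<'E'
def proj(f,P):
    c=q(f['rotation']).inv().apply(np.atleast_2d(P)-f['position']);K=f['camera_matrix']
    return np.c_[K[0,2]+K[0,0]*c[:,0]/-c[:,2],K[1,2]-K[1,1]*c[:,1]/-c[:,2]]
E
python3 - <<'E'
from h import *
np.set_printoptions(precision=1,suppress=True)
a=load('s1');b=load('d1');s=a['state'];Rt=q(s['ee_rot'])
S=lambda L:np.array(L)/4+[190,170]-.37; D=lambda L:(np.array(L)-[400,0])/4+[310,215]-.37
print(tri(a,S([(160,188),(232,145)]),b,D([(681,257),(588,243)])))
out=[]
for f,x,y,sg in((a,180,200,1),(b,380,240,-1)):
    im=cv2.resize(f['pixels'][y:y+75,x:x+60],None,fx=6.5,fy=6.5,interpolation=cv2.INTER_CUBIC)
    im=np.clip(im.astype(float)*1.6,0,255).astype(np.uint8)
    # holes on visible face (face at tool y = sg*4), z: TCP-25.5
    P=s['tool_pos']+Rt.apply([(k,sg*4,25.5) for k in(-60,-36,-12,12,36,60)]+[(-75,sg*4,45.5),(75,sg*4,45.5),(75,sg*4,5.5),(-75,sg*4,5.5)])
    for p in (proj(f,P)-[x,y]+.5)*6.5: cv2.circle(im,tuple(int(v) for v in p),3,(0,0,255),1)
    out.append(im)
cv2.imwrite('pics/c5.png',np.hstack(out))
E
```

```text
[[ 593.  -242.7  217.2    0.6]
 [ 546.9 -231.4  213.1    2.4]]
```

View pics/c5.png

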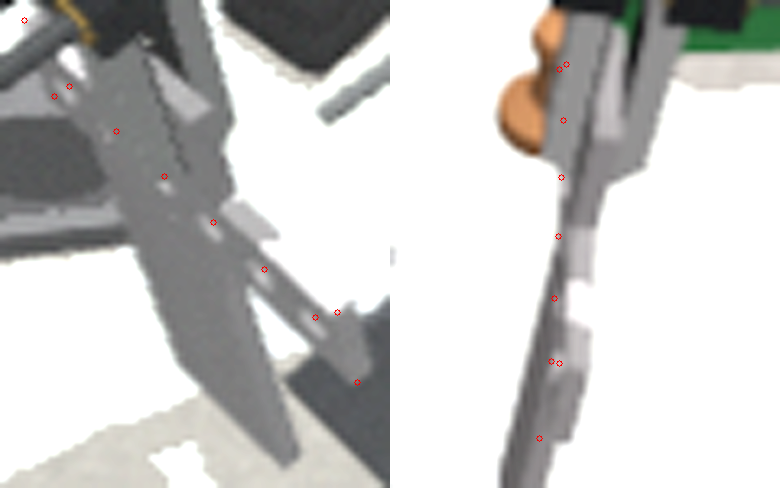

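Scene predictions match to about 1 px (bar corner at (357,382)); the side camera is about 2 px off in u. I'll measure the peg with the wrist camera from two places instead.

```bash
python3 -c "
from h import *
f=snap('wrist','w3');print(proj_wrist(f,[(593,-243,215),(547,-234,215),(648,-254,240)]))"
```

```text
[[237.67114257 273.48680918]
 [172.94556071 271.16516064]
 [321.87292756 290.78151336]]
```

{"api": "move_arm", "payload": {
  "motion": [
    [-0.03, -0.002, 0, 0.3, 0, 0.2, 0],
    [-0.03, 0, 0, 0, 0, 0, 0],
    [0, 0, 0, 0, 0, 0, 0],
    [0, 0, 0, 0, 0, 0, 0]
  ]
}}

```text
time: 10.73
tool_pos: [637.3, -301.2, 270.7]
ee_rot: [0.004, 0.766, 0.643, 0.002]
force: [-0.2, 0.9, -2.6]
opening: 7.9
```

```bash
python3 st.py; python3 - <<'E'
from h import *
g=snap('wrist','w4');f=load('w3')
out=[]
for k in(f,g):
    P=proj_wrist(k,[(593,-243,215),(547,-234,215),(648,-254,240)]);print(P)
    u,v=(P[0]+P[1])/2; u=int(u)-40;v=int(v)-50; print('org',u,v)
    out.append(cv2.resize(k['pixels'][v:v+100,u:u+80],(400,500),interpolation=cv2.INTER_CUBIC))
cv2.imwrite('pics/c6.png',np.hstack(out))
E
```

```text
t 10.7333 p [ 637.28 -301.21  270.71] yaw 80.01279659335441 tiltz [ 0.01 -0.   -1.  ] F [-0.24  0.88 -2.63] open 7.908820665738539
[[237.67114257 273.48680918]
 [172.94556071 271.16516064]
 [321.87292756 290.78151336]]
org 165 222
[[233.8016296  181.70680513]
 [166.76318967 182.70073946]
 [321.72597606 187.99638651]]
org 160 132
```

View pics/c6.png

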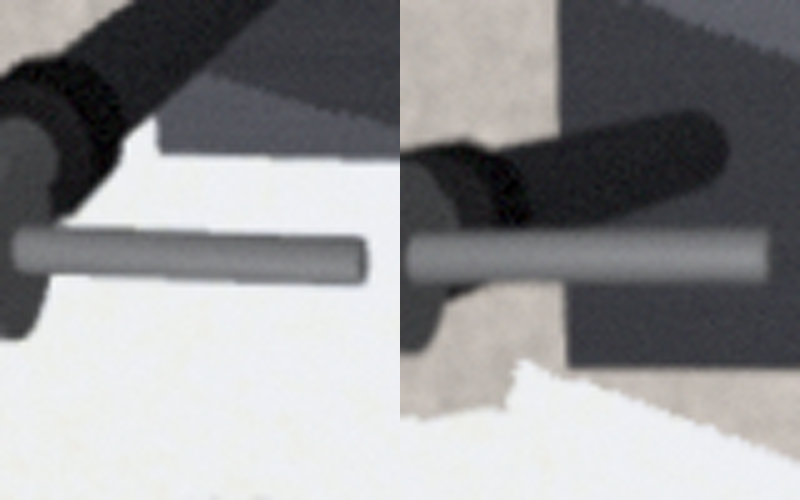

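The peg is clear in both crops: A tip (365,260), root (16,250); B tip (768,254), root (410,256).

```bash
python3 - <<'E'
from h import *
np.set_printoptions(precision=1,suppress=True)
f=load('w3');g=load('w4')
A=np.array([(365,260),(16,250)])/5+[165,222]-.4
B=np.array([(368,254),(10,256)])/5+[160,132]-.4
p=tri(f,A,g,B);print(p); d=p[0]-p[1]; print(np.linalg.norm(d[:3]),np.degrees(np.arctan2(d[1],d[0])))
s=g['state'];Rt=q(s['ee_rot']);print('tool frame tip/root',Rt.inv().apply(p[:,:3]-s['tool_pos']))
E
```

```text
[[ 592.4 -243.5  213.7    0.3]
 [ 544.  -233.2  216.9    0.1]]
49.58354895288734 -12.05500111771119
tool frame tip/root [[  49.2  -54.8   56.4]
 [  51.  -104.2   52.7]]
```

The peg is 49.6 mm long (50 expected), z≈215, heading about -11°. Next I'll find its height by touch. I'll bring the leg-free underside of the bar over the peg with clearance and lower it in small steps.

{"api": "move_arm", "payload": {
  "motion": [
    [0, 0, -0.008, 0.4, 0, 1, 0],
    [0.01, -0.012, 0, 0, 0, 0, 0],
    [0, -0.02, 0, 0, 0, 0, 0],
    [0, -0.02, 0, 0, 0, 0, 0],
    [0, -0.02, 0, 0, 0, 0, 0],
    [0, 0, 0, 0, 0, 0, 0],
    [0, 0, 0, 0, 0, 0, 0]
  ]
}}

```text
time: 11.37
tool_pos: [568.9, -272.8, 281.4]
ee_rot: [0.004, 0.77, 0.638, 0.001]
force: [0.7, -1.1, -2.2]
opening: 7.9
```

```bash
python3 st.py 567.4 -279.2 270 79; cat > rel.py <<'E'
from h import *
np.set_printoptions(precision=1,suppress=True)
s=r.get_state();Rt=q(s['ee_rot']);print('peg tip/root in tool',Rt.inv().apply(np.array([(592.4,-243.8,215.3),(543.3,-234.3,215.3)])-s['tool_pos']))
E
python3 rel.py
```

```text
t 11.3667 p [ 568.86 -272.83  281.38] yaw 79.22694256668973 tiltz [ 0.01 -0.   -1.  ] F [ 0.73 -1.07 -2.22] open 7.860069883784919
shift tool mm [-6.5  -0.34 11.39] rotvec deg [0.46 0.17 0.23]
peg tip/root in tool [[ 33.1  17.2  66.1]
 [ 33.3 -32.8  65.7]]
```

{"api": "move_arm", "payload": {
  "motion": [
    [0, 0, 0.005, 0.4, 0, 0, 0],
    [0, 0, 0.005, 0, 0, 0, 0],
    [0, 0, 0, 0, 0, 0, 0],
    [0, 0, 0, 0, 0, 0, 0]
  ]
}}

```text
time: 11.7
tool_pos: [572.2, -272.3, 271.3]
ee_rot: [0.003, 0.77, 0.638, 0.0]
force: [-1.0, 0.5, -2.2]
opening: 8.0
```

```bash
python3 st.py
```

```text
t 11.7 p [ 572.22 -272.29  271.33] yaw 79.34220476163055 tiltz [ 0. -0. -1.] F [-0.97  0.53 -2.25] open 8.014914598637684
```

{"api": "move_arm", "payload": {
  "motion": [
    [0, 0, 0.001, 0, 0, 0, 0],
    [0, 0, 0.001, 0, 0, 0, 0],
    [0, 0, 0, 0, 0, 0, 0]
  ]
}}

```text
time: 11.95
tool_pos: [573.5, -272.6, 267.7]
ee_rot: [0.002, 0.77, 0.639, -0.0]
force: [-0.4, -0.3, -1.9]
opening: 7.9
```

{"api": "move_arm", "payload": {
  "motion": [
    [0, 0, 0.001, 0, 0, 0, 0],
    [0, 0, 0.001, 0, 0, 0, 0],
    [0, 0, 0, 0, 0, 0, 0]
  ]
}}

```text
time: 12.2
tool_pos: [573.8, -272.8, 265.6]
ee_rot: [0.002, 0.77, 0.639, 0.0]
force: [-1.2, -0.2, -2.5]
opening: 8.6
```

{"api": "move_arm", "payload": {
  "motion": [
    [0, 0, 0.001, 0, 0, 0, 0],
    [0, 0, 0, 0, 0, 0, 0]
  ]
}}

```text
time: 12.37
tool_pos: [573.8, -272.8, 265.7]
ee_rot: [0.003, 0.77, 0.638, 0.0]
force: [0.2, -0.8, -2.5]
opening: 7.6
```

{"api": "move_arm", "payload": {
  "motion": [
    [0, 0, 0.001, 0, 0, 0, 0],
    [0, 0, 0, 0, 0, 0, 0]
  ]
}}

```text
time: 12.53
tool_pos: [573.9, -273.0, 265.6]
ee_rot: [0.003, 0.77, 0.638, 0.001]
force: [0.3, 1.0, -0.7]
opening: 7.9
```

{"api": "move_arm", "payload": {
  "motion": [
    [0, 0, 0.001, 0, 0, 0, 0],
    [0, 0, 0, 0, 0, 0, 0]
  ]
}}

```text
time: 12.7
tool_pos: [573.9, -273.0, 265.6]
ee_rot: [0.004, 0.77, 0.638, 0.001]
force: [-0.4, -0.3, -1.1]
opening: 7.8
```

{"api": "move_arm", "payload": {
  "motion": [
    [0, 0, 0.002, 0, 0, 0, 0],
    [0, 0, 0, 0, 0, 0, 0],
    [0, 0, 0, 0, 0, 0, 0]
  ]
}}

```text
time: 12.95
tool_pos: [573.9, -273.2, 265.5]
ee_rot: [0.005, 0.77, 0.638, 0.001]
force: [-0.7, -0.5, 0.7]
opening: 7.9
```

{"api": "move_arm", "payload": {
  "motion": [
    [0, 0, 0.003, 0, 0, 0, 0],
    [0, 0, 0, 0, 0, 0, 0],
    [0, 0, 0, 0, 0, 0, 0]
  ]
}}

```text
time: 13.2
tool_pos: [573.8, -274.5, 264.7]
ee_rot: [0.007, 0.77, 0.638, 0.001]
force: [-1.1, 0.1, 0.5]
opening: 7.6
```

Contact is at TCP z≈265.5, with force rising about 3 N, so the peg axis is about 216.5, in agreement with vision. The hole is centred on the peg at TCP z≈242. Back off up and out past the tip.

{"api": "move_arm", "payload": {
  "motion": [
    [0, 0, -0.008, 0.5, 0, 0, 0],
    [0, 0, -0.004, 0, 0, 0, 0],
    [0, 0.02, 0, 0, 0, 0, 0],
    [0, 0.02, 0, 0, 0, 0, 0],
    [0.015, 0.01, 0, 0, 0, 0, 0],
    [0.015, 0, 0, 0, 0, 0, 0],
    [0.014, 0, 0, 0, 0, 0, 0],
    [0, 0, 0, 0, 0, 0, 0],
    [0, 0, 0, 0, 0, 0, 0]
  ]
}}

```text
time: 13.95
tool_pos: [631.0, -237.6, 268.4]
ee_rot: [-0.001, 0.77, 0.638, -0.005]
force: [0.5, -0.4, -2.1]
opening: 7.9
```

```bash
python3 st.py 625 -238 243 79; python3 rel.py
```

```text
t 13.95 p [ 630.96 -237.57  268.35] yaw 79.28887097777478 tiltz [-0.01 -0.   -1.  ] F [ 0.5  -0.4  -2.09] open 7.907056042296857
shift tool mm [-1.39 -5.57 25.41] rotvec deg [-0.46  0.33  0.29]
peg tip/root in tool [[-13.  -36.3  53.4]
 [-12.8 -86.3  53.8]]
```

{"api": "move_arm", "payload": {
  "motion": [
    [-0.001, 0, 0.008, -0.5, 0.3, 0.2, 0],
    [0, 0, 0.009, 0, 0, 0, 0],
    [0, 0, 0.008, 0, 0, 0, 0],
    [0, 0, 0, 0, 0, 0, 0],
    [0, 0, 0, 0, 0, 0, 0]
  ]
}}

```text
time: 14.37
tool_pos: [627.9, -238.4, 242.4]
ee_rot: [0.001, 0.771, 0.637, -0.001]
force: [-0.1, -0.4, -2.9]
opening: 7.9
```

```bash
python3 st.py 625 -238 242.3 79; python3 rel.py
```

```text
t 14.3667 p [ 627.9  -238.38  242.44] yaw 79.11594863285548 tiltz [-0. -0. -1.] F [-0.06 -0.37 -2.93] open 7.871887038041146
shift tool mm [-0.18 -2.92  0.14] rotvec deg [-0.01  0.14  0.12]
peg tip/root in tool [[-12.  -33.8  27.2]
 [-11.9 -83.8  27.2]]
```

{"api": "move_arm", "payload": {
  "motion": [
    [0, -0.012, 0, 0, 0, 0, 0],
    [0, -0.01, 0, 0, 0, 0, 0],
    [0, 0, 0, 0, 0, 0, 0],
    [0, 0, 0, 0, 0, 0, 0]
  ]
}}

```text
time: 14.7
tool_pos: [605.3, -235.1, 242.6]
ee_rot: [0.001, 0.771, 0.636, -0.001]
force: [0.2, -0.1, -2.5]
opening: 7.8
```

```bash
python3 st.py 606 -234.5 242.3 79; python3 rel.py
```

```text
t 14.7 p [ 605.3  -235.1   242.59] yaw 79.05763478816094 tiltz [-0. -0. -1.] F [ 0.21 -0.06 -2.48] open 7.791969672554343
shift tool mm [0.72 0.58 0.28] rotvec deg [0.02 0.18 0.06]
peg tip/root in tool [[-10.9 -11.   27.3]
 [-10.9 -61.   27.3]]
```

{"api": "move_arm", "payload": {
  "motion": [
    [0.001, 0, 0, 0, 0, 0, 0],
    [0, -0.004, 0, 0, 0, 0, 0],
    [0, -0.003, 0, 0, 0, 0, 0],
    [0, 0, 0, 0, 0, 0, 0]
  ]
}}

```text
time: 15.03
tool_pos: [599.4, -233.2, 243.5]
ee_rot: [0.002, 0.771, 0.636, -0.0]
force: [0.5, -0.7, -2.7]
opening: 8.0
```

{"api": "move_arm", "payload": {
  "motion": [
    [0, -0.004, 0, 0, 0, 0, 0],
    [0, 0, 0, 0, 0, 0, 0],
    [0, 0, 0, 0, 0, 0, 0]
  ]
}}

```text
time: 15.28
tool_pos: [595.3, -232.3, 243.6]
ee_rot: [0.003, 0.771, 0.636, -0.0]
force: [-0.4, 0.5, -2.3]
opening: 7.5
```

```bash
python3 st.py 606 -234.5 242.3 79; python3 rel.py
```

```text
t 15.2833 p [ 595.28 -232.34  243.55] yaw 79.05488470113418 tiltz [ 0. -0. -1.] F [-0.38  0.46 -2.3 ] open 7.515663754379052
shift tool mm [-0.08 10.93  1.29] rotvec deg [0.2  0.21 0.06]
peg tip/root in tool [[-11.7  -0.7  28.3]
 [-11.7 -50.8  28.1]]
```

{"api": "move_arm", "payload": {
  "motion": [
    [0, 0, 0.0013, 0.2, 0, 0, 0],
    [0, -0.004, 0, 0, 0, 0, 0],
    [0, -0.004, 0, 0, 0, 0, 0],
    [0, 0, 0, 0, 0, 0, 0]
  ]
}}

```text
time: 15.62
tool_pos: [586.9, -230.7, 241.8]
ee_rot: [0.001, 0.771, 0.637, -0.002]
force: [-0.5, -0.3, -2.5]
opening: 8.2
```

{"api": "move_arm", "payload": {
  "motion": [
    [0, -0.005, 0, 0, 0, 0, 0],
    [0, -0.005, 0, 0, 0, 0, 0],
    [0, 0, 0, 0, 0, 0, 0]
  ]
}}

```text
time: 15.87
tool_pos: [575.8, -228.5, 241.7]
ee_rot: [0.001, 0.771, 0.637, -0.002]
force: [0.2, 0.4, -1.8]
opening: 7.9
```

```bash
python3 st.py 606 -234.5 242.3 79; python3 rel.py
```

```text
t 15.8667 p [ 575.78 -228.49  241.71] yaw 79.06610024119324 tiltz [-0. -0. -1.] F [ 0.16  0.36 -1.84] open 7.944616961001877
shift tool mm [-0.17 30.82 -0.63] rotvec deg [-0.07  0.2   0.07]
peg tip/root in tool [[-11.8  19.3  26.4]
 [-11.8 -30.8  26.5]]
```

The hole is threaded on the peg with no force. Continue toward the collar.

{"api": "move_arm", "payload": {
  "motion": [
    [0, -0.006, 0, 0, 0, 0, 0],
    [0, -0.006, 0, 0, 0, 0, 0],
    [0, -0.006, 0, 0, 0, 0, 0],
    [0, 0, 0, 0, 0, 0, 0]
  ]
}}

```text
time: 16.2
tool_pos: [555.8, -224.6, 241.9]
ee_rot: [0.001, 0.771, 0.637, -0.002]
force: [-0.5, 0.1, -2.1]
opening: 7.7
```

```bash
python3 st.py 606 -234.5 242.3 79; python3 rel.py
```

```text
t 16.2 p [ 555.76 -224.55  241.93] yaw 79.06332962613375 tiltz [-0. -0. -1.] F [-0.53  0.06 -2.11] open 7.674706962147972
shift tool mm [-0.23 51.22 -0.44] rotvec deg [-0.08  0.21  0.06]
peg tip/root in tool [[-11.8  39.7  26.6]
 [-11.8 -10.3  26.7]]
```

~6 mm remaining. Approach the collar in small steps.

{"api": "move_arm", "payload": {
  "motion": [
    [0, -0.002, 0, 0, 0, 0, 0],
    [0, -0.002, 0, 0, 0, 0, 0],
    [0, 0, 0, 0, 0, 0, 0]
  ]
}}

```text
time: 16.45
tool_pos: [551.1, -223.7, 242.4]
ee_rot: [0.001, 0.771, 0.636, -0.002]
force: [0.3, 0.7, -2.6]
opening: 8.0
```

{"api": "move_arm", "payload": {
  "motion": [
    [0, -0.002, 0, 0, 0, 0, 0],
    [0, 0, 0, 0, 0, 0, 0]
  ]
}}

```text
time: 16.62
tool_pos: [549.8, -223.6, 242.6]
ee_rot: [0.002, 0.771, 0.636, -0.001]
force: [0.5, 0.2, -2.5]
opening: 7.7
```

{"api": "move_arm", "payload": {
  "motion": [
    [0, -0.002, 0, 0, 0, 0, 0],
    [0, 0, 0, 0, 0, 0, 0]
  ]
}}

```text
time: 16.78
tool_pos: [549.6, -223.6, 242.6]
ee_rot: [0.003, 0.771, 0.636, 0.0]
force: [-0.6, 0.7, -2.4]
opening: 7.8
```

{"api": "move_arm", "payload": {
  "motion": [
    [0, -0.003, 0, 0.3, 0, 0, 0],
    [0, 0, 0, 0, 0, 0, 0],
    [0, 0, 0, 0, 0, 0, 0]
  ]
}}

```text
time: 17.03
tool_pos: [549.6, -223.6, 242.6]
ee_rot: [0.004, 0.771, 0.637, 0.0]
force: [0.2, -0.3, -2.6]
opening: 7.8
```

```bash
python3 st.py 606 -234.5 238 79; python3 rel.py
```

```text
t 17.0333 p [ 549.56 -223.58  242.58] yaw 79.06497101111988 tiltz [ 0.   -0.01 -1.  ] F [ 0.15 -0.33 -2.64] open 7.8117518346058175
shift tool mm [-0.   57.46  4.91] rotvec deg [0.33 0.23 0.07]
peg tip/root in tool [[-11.6  45.7  27.6]
 [-11.6  -4.3  27.3]]
```

{"api": "move_arm", "payload": {
  "motion": [
    [0, -0.005, 0, 0, 0, 0, 0],
    [0, -0.002, 0, 0, 0, 0, 0]
  ]
}}

```text
time: 17.2
tool_pos: [549.2, -223.6, 242.8]
ee_rot: [0.009, 0.771, 0.637, 0.005]
force: [3.5, -1.0, -3.7]
opening: 8.2
```

```bash
python3 st.py 606 -234.5 238 79; python3 rel.py
```

```text
t 17.2 p [ 549.24 -223.55  242.76] yaw 79.09303518480955 tiltz [ 0.02 -0.01 -1.  ] F [ 3.5  -0.96 -3.75] open 8.159265551603335
shift tool mm [ 0.01 57.7   5.93] rotvec deg [1.16 0.23 0.1 ]
peg tip/root in tool [[-11.6  45.6  28.4]
 [-11.6  -4.4  27.4]]
```

The plate is firmly at the collar (3.5 N). Level it again and lower it onto the peg gently.

{"api": "move_arm", "payload": {
  "motion": [
    [0, 0, 0, 1, 0.2, 0, 0],
    [0, 0, 0.001, 0, 0, 0, 0],
    [0, 0, 0.001, 0, 0, 0, 0],
    [0, 0, 0, 0, 0, 0, 0]
  ]
}}

```text
time: 17.53
tool_pos: [549.5, -223.9, 241.1]
ee_rot: [0.001, 0.771, 0.637, 0.001]
force: [3.0, -0.7, -4.6]
opening: 7.9
```

```bash
python3 st.py 549.4 -223.6 238.5 79
```

```text
t 17.5333 p [ 549.52 -223.87  241.14] yaw 79.09612301843839 tiltz [ 0. -0. -1.] F [ 2.96 -0.74 -4.62] open 7.887531589337637
shift tool mm [ 0.24 -0.17  2.64] rotvec deg [0.18 0.06 0.1 ]
```

{"api": "move_arm", "payload": {
  "motion": [
    [0, 0.0005, 0.001, 0, 0, 0, 0],
    [0, 0, 0, 0, 0, 0, 0],
    [0, 0, 0, 0, 0, 0, 0]
  ]
}}

```text
time: 17.78
tool_pos: [549.5, -223.9, 240.0]
ee_rot: [0.001, 0.771, 0.637, 0.0]
force: [2.6, 0.7, -2.1]
opening: 7.6
```

{"api": "move_arm", "payload": {
  "motion": [
    [0, 0, 0.001, 0, 0, 0, 0],
    [0, 0, 0, 0, 0, 0, 0],
    [0, 0, 0, 0, 0, 0, 0]
  ]
}}

```text
time: 18.03
tool_pos: [549.6, -223.9, 239.1]
ee_rot: [0.001, 0.771, 0.637, 0.0]
force: [2.1, -1.1, -2.6]
opening: 7.9
```

{"api": "move_arm", "payload": {
  "motion": [
    [0, 0, 0.001, 0, 0, 0, 0],
    [0, 0, 0, 0, 0, 0, 0]
  ]
}}

```text
time: 18.2
tool_pos: [549.5, -223.9, 239.0]
ee_rot: [0.002, 0.771, 0.637, 0.001]
force: [1.2, -0.8, -3.5]
opening: 7.8
```

{"api": "move_arm", "payload": {
  "motion": [
    [0, 0, 0.001, 0, 0, 0, 0],
    [0, 0, 0, 0, 0, 0, 0]
  ]
}}

```text
time: 18.37
tool_pos: [549.5, -223.9, 239.0]
ee_rot: [0.002, 0.771, 0.637, 0.001]
force: [1.3, 0.1, -3.0]
opening: 7.7
```

{"api": "move_arm", "payload": {
  "motion": [
    [0, 0, 0.0015, 0, 0, 0, 0],
    [0, 0, 0, 0, 0, 0, 0]
  ]
}}

```text
time: 18.53
tool_pos: [549.5, -223.9, 239.0]
ee_rot: [0.003, 0.771, 0.637, 0.001]
force: [1.6, -1.1, -2.2]
opening: 7.7
```

{"api": "move_arm", "payload": {
  "motion": [
    [0, 0, 0.002, 0, 0, 0, 0],
    [0, 0, 0, 0, 0, 0, 0]
  ]
}}

```text
time: 18.7
tool_pos: [549.5, -223.9, 239.0]
ee_rot: [0.004, 0.771, 0.637, 0.001]
force: [-0.2, 0.4, -3.0]
opening: 7.9
```

{"api": "move_arm", "payload": {
  "motion": [
    [0, 0, 0.003, 0.3, 0, 0, 0],
    [0, 0, 0.002, 0, 0, 0, 0]
  ]
}}

```text
time: 18.87
tool_pos: [549.6, -223.9, 238.5]
ee_rot: [0.004, 0.771, 0.637, 0.0]
force: [-1.8, 1.8, 9.5]
opening: 7.1
```

```bash
python3 st.py 549.4 -223.6 238.5 79; python3 -c "
from h import *
print([r.get_state()['ft_torque']])"
```

```text
t 18.8667 p [ 549.59 -223.93  238.54] yaw 79.09948206364618 tiltz [ 0.   -0.01 -1.  ] F [-1.83  1.78  9.51] open 7.143979824769407
shift tool mm [ 0.29 -0.25  0.04] rotvec deg [0.33 0.26 0.1 ]
[array([ 0.2039813 ,  0.27875402, -0.01598408])]
```

The plate now rests on the peg (about +12 N change). Relax slightly, then open.

{"api": "move_arm", "payload": {
  "motion": [
    [0, 0, 0, 0.2, 0, 0, 0],
    [0, 0, 0, 0, 0, 0, 0],
    [0, 0, 0, 0, 0, 0, 0]
  ]
}}

```text
time: 19.12
tool_pos: [549.6, -223.9, 238.8]
ee_rot: [0.003, 0.771, 0.637, -0.001]
force: [0.4, 0.4, 3.1]
opening: 7.9
```

```bash
python3 st.py 549.4 -223.6 238.5 79
```

```text
t 19.1167 p [ 549.55 -223.94  238.8 ] yaw 79.09998694609284 tiltz [ 0.   -0.01 -1.  ] F [0.42 0.36 3.14] open 7.916942505140809
shift tool mm [ 0.31 -0.22  0.3 ] rotvec deg [0.15 0.28 0.1 ]
```

{"api": "move_arm", "payload": {
  "motion": [
    [0, 0, 0, 0, 0, 0, 0.12],
    [0, 0, 0, 0, 0, 0, 0.16],
    [0, 0, 0, 0, 0, 0, 0.2],
    [0, 0, 0, 0, 0, 0, 0.25],
    [0, 0, 0, 0, 0, 0, 0.3],
    [0, 0, 0, 0, 0, 0, 0.35],
    [0, 0, 0, 0, 0, 0, 0.35],
    [0, 0, 0, 0, 0, 0, 0.35]
  ]
}}

```text
time: 19.78
tool_pos: [546.5, -223.5, 235.4]
ee_rot: [-0.002, 0.771, 0.637, -0.004]
force: [-0.0, 0.0, 0.5]
opening: 33.0
```

```bash
python3 st.py 549.4 -223.6 238.5 79; python3 - <<'E'
from h import *
a=snap('scene','s2')['pixels'];b=snap('side','d2')['pixels']
def c(im,x,y,w,h,W,H): return cv2.resize(im[y:y+h,x:x+w],(W,H),interpolation=cv2.INTER_CUBIC)
cv2.imwrite('pics/c7.png',np.hstack([c(a,185,160,110,150,400,545),c(b,300,220,110,150,400,545)]))
E
```

```text
t 19.7833 p [ 546.54 -223.47  235.36] yaw 79.08969030001617 tiltz [-0.01 -0.   -1.  ] F [-0.    0.03  0.5 ] open 32.9541520754719
shift tool mm [ 0.41  2.81 -3.16] rotvec deg [-0.4   0.22  0.09]
```

View pics/c7.png

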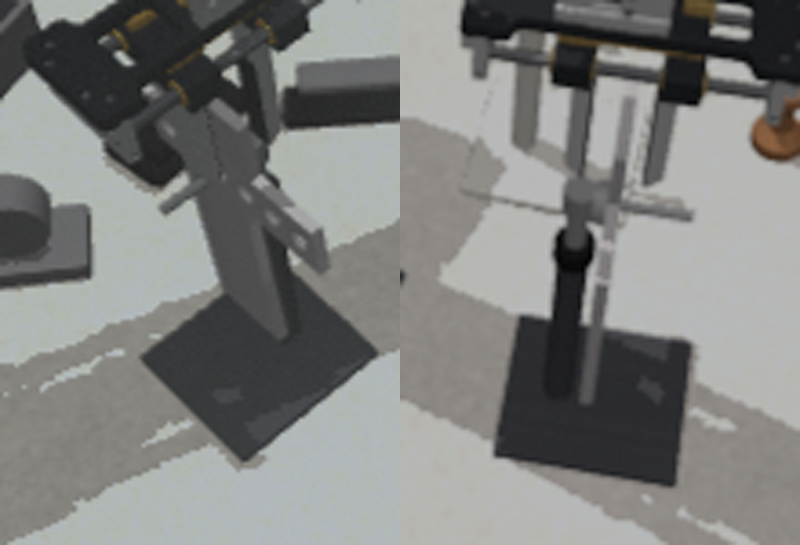

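The plate hangs on the peg next to the collar (side crop (605,205)), and the fingers are clear of the tab. Retreat straight up.

{"api": "move_arm", "payload": {
  "motion": [
    [0, 0.003, -0.005, -0.4, 0, 0, 0.45],
    [0, 0, -0.01, 0, 0, 0, 0.45],
    [0, 0, -0.012, 0, 0, 0, 0.45],
    [0, 0, -0.012, 0, 0, 0, 0.45],
    [0, 0, -0.015, 0, 0, 0, 0.45],
    [0, 0, -0.02, 0, 0, 0, 0.45],
    [0, 0, -0.03, 0, 0, 0, 0.45],
    [0, 0, -0.03, 0, 0, 0, 0.45],
    [0, 0, -0.03, 0, 0, 0, 0.45],
    [0, 0, 0, 0, 0, 0, 0.45],
    [0, 0, 0, 0, 0, 0, 0.45]
  ]
}}

```text
time: 20.8
tool_pos: [549.5, -223.0, 414.6]
ee_rot: [0.004, 0.771, 0.637, 0.0]
force: [0.4, -0.7, -0.8]
opening: 42.2
```

```bash
python3 st.py; python3 - <<'E'
from h import *
a=snap('scene','s3')['pixels'];b=snap('side','d3')['pixels'];w=snap('wrist','w5')
P=proj_wrist(w,[(549,-236,215)])[0].astype(int);print(P)
def c(im,x,y,w,h,W,H):
    x=max(0,x);y=max(0,y); return cv2.resize(im[y:y+h,x:x+w],(W,H),interpolation=cv2.INTER_CUBIC)
cv2.imwrite('pics/c8.png',np.hstack([c(a,200,170,80,150,266,500),c(b,320,220,80,150,266,500),c(w['pixels'],P[0]-50,P[1]-95,100,190,266,500)]))
E
```

```text
t 20.8 p [ 549.49 -222.98  414.6 ] yaw 79.10444884700337 tiltz [ 0.01 -0.01 -1.  ] F [ 0.35 -0.67 -0.8 ] open 42.248868881836
[320 223]
```

View pics/c8.png

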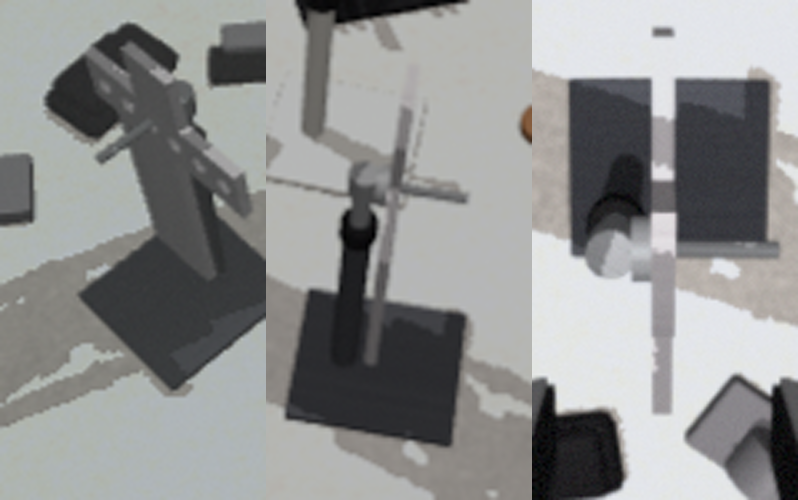

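The wrist crop shows the plate flush and square against the collar. In the scene crop, two holes are left of the peg and three right, so the third hole (y=-12) is on it. One quick numeric level check, then hand in.

```bash
python3 - <<'E'
from h import *
np.set_printoptions(precision=1,suppress=True)
a=load('s3'); yx=np.array([np.cos(np.radians(79)),np.sin(np.radians(79)),0]);h=np.array([549.4+3.9,-235.4-.7,213.])
for t in(-3,0,3):
    t=np.radians(t); Y=yx*np.cos(t)+np.array([0,0,np.sin(t)]);Z=np.array([0,0,np.cos(t)])-yx*np.sin(t)
    P=np.array([h+87*Y-20*Z,h-63*Y+20*Z,h-20*Y-160*Z+0*Y]); print((proj(a,P[:2])-[200,170]+.5)*266/80)
E
```

```text
[[242.  225.6]
 [ 82.8  45.8]]
[[242.6 222.8]
 [ 82.6  48. ]]
[[243.  219.7]
 [ 82.5  50.5]]
```

{"api": "move_arm", "payload": {
  "motion": [
    [0, 0, -0.01, 0, 0, 0, 0.45],
    [0, 0, 0, 0, 0, 0, 0.45],
    [0, 0, 0, 0, 0, 0, 0.45],
    [0, 0, 0, 0, 0, 0, 0.45],
    [0, 0, 0, 0, 0, 0, 0.45],
    [0, 0, 0, 0, 0, 0, 0.45]
  ]
}}

```text
time: 21.45
tool_pos: [546.5, -221.4, 414.8]
ee_rot: [-0.004, 0.771, 0.637, -0.003]
force: [0.2, 0.1, -0.1]
opening: 42.4
```

```bash
python3 -c "
from rig import r
print(r.sign_off())"
```

```text
the job is handed in; nothing more can be done
None
```

The straight-legged plate from the far slot now hangs on the peg of the large black stand by its y = -12 mm hole. It is back against the collar, and the gripper is open and clear above it. I handed the job in at about 21.5 s of the 67 s allowed.

- **Peg height:** I touched the underside of the bar gently to the peg, a force change of about 3 N. That put the peg axis near 216.5 mm; the wrist camera had given about 215 mm.
- **Forces:** Pushing back to the collar took about 3.5 N. While I checked that the plate rested on the peg, the load on it reached about 12 N, against the 25 N limit. I eased that to about 5 N before letting go.
- **Hole:** Two holes lie to the left of the peg and three to the right in the scene view, so it is the third hole.
- **Flush fit:** The wrist view from above shows the plate square and tight against the collar.
- **Level:** This is the weakest check. The corner pixels agree with a level plate only to within a few degrees, with about 9 crop pixels of disagreement that could be reading error. By its outline, the plate should hang within about 0.5° of level.
- **Camera disagreement:** The side camera was about 2 px off sideways. Early picture heights of the plate read about 5 mm low, so I relied on touch for the final heights.

I did not take a last close look at the Z-shaped plate or the bystanders. I felt no unexpected contact force during any of the moves.

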